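# Refit a steam cleaner's filler cap and turn it until its ratchet clicks

## Robot

A 7-joint arm with a two-finger parallel gripper is mounted at the origin on a cart in front of the work surface, level with it; the furniture and walls round the work are solid. World frame = base frame: x ahead of the robot, y to its left, z up, the work surface at z = 0. Lengths are in m, angles in rad, forces in N, time in s.
With the tool pointing down it reaches from about 0.425 to 0.975 m from the base axis. Payload 16.7 kg.
Tool frame: the origin (TCP) lies at the centre of the arm's flange, where the gripper is bolted on; the fingertips stand 173 mm ahead of it and the grasp point (between the pads) lies 155 mm ahead of it; z points along the fingers, y is the line along which they close (so a half turn about z gives the same grasp; the last joint's range is limited). The gripper opens to 85 mm and grips with 20 to 120 N. Pads are 22 mm wide; open, the fingers measure 114 mm over their backs; the gripper's body (76 mm by 85 mm) begins 54 mm behind the grasp point. The pads swing forward as they close: fully open they stand 13 mm farther back than shut.
Start: joints at [0.968, 0.426, 0.074, 1.606, -0.034, 1.111, -0.067], TCP at [0.296, -0.607, 0.405] pointing down, gripper open.
Joint ranges: [-2.85, 2.85], [-0.5, 2.14], [-1.23, 1.37], [0.21, 2.46], [-1.02, 4.16], [0.16, 2.05], [-2.73, 2.73]. Speed limits (rad/s): [1.89, 1.89, 2.39, 2.39, 3.01, 3.01, 3.01].

## Interface

Orientations are given as a unit quaternion [w, x, y, z].
In Python, from bench import bot gives the robot as it stands. The module is installed in compiled form; this text tells all that it offers.
- The arm moves only by the tool servo_tool, never from a script. Its argument "series" is a list that holds one entry, the list of rows, each a list of 5 numbers: the shift along the tool's x, y, z in m, then the turn about the tool's z in rad, then the opening in per cent of the stroke, from 0 (shut) to 100 (fully open). In form: [[[dx, dy, dz, turn, jaw], ...]]. A call has 1 to 12 rows; each row shifts and turns the commanded pose from where the row before left it, along the tool's axes as they then stand; what a row does not reach is not made up. A row lasts 1/8 s, in which the tool goes at most 62.5 mm and 10.7 degrees, less where a joint would pass 70% of its speed; a pose out of reach is approached as far as the arm can. A call with a gripper value outside its range is refused whole. The fingers move at their own pace and stop on an object; "grip_force" is the grip in N (left out, the last holds). Time passes only in rows, so rows that do not move let the fingers close. It gives the time, the measured TCP pose, the force, the opening and the grip force at its end, in the units of the state.
- bot.get_obs(): the state, without advancing time (a new reading comes with each control period).
- bot.capture(name): name is "scene" or "top" or "wrist"; returns a dict with "frame" (420x560x3 uint8, red, green, blue), "z_map" (420x560 float32, m along the optical axis (not along the pixel's ray), 0 where there is no reading), "K" (3x3 intrinsics, pixels), "dist_coeffs" ([k1, k2, p1, p2, k3] as OpenCV has them; the pictures are not rectified), "view" (4x4, takes a point from world to camera coordinates). Camera axes: x right, y up, looking along -z (the intrinsics and any distortion apply to the point x, -y, -z); pixel columns grow to the right and rows downward; lengths in m; the calibration is good to about 2 mm. A picture is of the moment at which its call begins.
- bot.hand_in(): hands the job in; it is judged then, once.
The state is a dict: "time": time; "q": joint angles; "qd": joint speeds; "joint_efforts": joint torques, N m; "tcp_pos": TCP position; "tool_rot": TCP orientation; "wrist_force": force on the tool from outside, world axes, zero at the start; "ft_torque": the same for the moment, N m; "finger_gap": opening from 0.0 (shut) to 1.0 (fully open); "finger_force": force on a finger pad.
Only numpy, scipy, OpenCV 4.12 (cv2) and the standard library are available. Lean on these libraries where they do the work, as an engineer would, in place of code of your own. Each camera call takes 0.05 s, during which the arm holds its last target. There are 200 camera calls.

## Task

The bench steam cleaner has just been refilled: pick up its filler cap, set it in the filler neck, feel for the two notches by turning it under light pressure until its lugs drop in, then press it gently down and turn it clockwise to its stop until the cap's ratchet clicks. One to three clicks are right, no more; never force the cap. Let go of it, and leave the amber bottle, the plaster model and the mixing cup where they stand.

Things in the scene. Friction and masses are not known exactly. Their poses are not given: they have to be found in the camera images.
- cap: Black round filler cap with a straight grip bar across its top, standing on its grey plug on the green mat (2.3 mm thick). Origin: centre of the underside of its black disc (54 mm across, z 0 to 10 mm), 14 mm above the plug's foot; z up, x along the bar. The bar is 50 mm long, 14 mm wide (y) and 16 mm high (z 10 to 26 mm): pinch it from above across its width. About 150 g.
- cap_foot (a point): Centre of the foot of the cap's plug, 14 mm below the cap's origin, axes as the cap's. The plug is 30 mm across. Two lugs, 4 mm thick and wide, stick out of it along the cap's +x and -x (in line with the bar) to radius 19.4 mm; their tops lie 6.5 mm and their undersides 2.5 mm above this point.
- cap_seal_face (a point): Centre of the free face of the seal ring (radius 21 to 25.5 mm) round the plug, 5.5 mm below the cap's origin (point fixed in the cap, axes as the cap's). The ring is sprung: it gives upward from 1 N at first touch to 6 N at 5 mm, then is solid.
- cap_ratchet (a joint): Angle by which disc and bar have slipped clockwise (seen from above) past the plug; 0 at the start. A sprung ratchet joins them: clockwise it carries up to about 0.15 N m (0.1 to 0.3), then jumps one tooth (0.31 rad) with a click and the torque falls to almost nothing; anticlockwise it holds. With play it reads -0.05 to 0.15 before the first click, 0.26 to 0.45 after it.
- steam_cleaner: White bench steam cleaner with a steel front plate (gauge, switch, brass outlet), fixed. Origin: centre of its underside; z up, -x is its front. Housing 150 mm deep (x), 210 wide (y), top 100 mm up; the outlet stands 30 mm out in front. On top: the steel filler neck, a black carrying handle along y at x = +56 (121 mm high), a brass relief valve at x = +30, y = -80 (122 mm high).
- neck_mouth (a point): Centre of the filler neck's top face, 124 mm above the bench, 15 mm in front of the cleaner's centre; axes as the cleaner's. Neck 54 mm across, bore 33 mm, with two notches facing each other (7 mm wide, out to radius 20.6 mm) for the lugs, 0.08 rad to spare either way. Screwed in by hand, its notches lie up to 0.6 rad either way off the cleaner's +y and -y; these axes do not show it.
- neck_axis (a point): Point on the neck's axis 10 mm below its top, axes as the cleaner's. Cap's origin above the neck's top: lugs lying on the flange 11.5 mm; lugs in the notches, seal just touching 5.5; pressed below 4 (3 N; 4 N is good, over 40 N is force) the lugs can run clockwise under the flange, drawing it to 2 mm, to a stop 0.9 rad on. There it stays; let go sooner it springs up.
- amber_bottle: Small amber bottle with a white cap, 42 mm across and 91 mm tall, standing in front of the cleaner; origin at the centre of its foot.
- plaster_model: Plaster model of teeth, 57 x 71 x 49 mm, on the mat; origin at the centre of its underside.
- mixing_cup: Clear plastic mixing cup, 43 mm across and 36 mm tall, standing on the mat; origin at the centre of its foot.
Mind the look-alikes: they are no part of the job. What is shaped like the cap but pink or red is not meant.

How it is judged:
By the outcome, as a careful person would: the job done as asked, in the order asked, and still so for the second after the job is handed in, with the robot touching nothing.
It also fails if it takes over 64 s, if anything falls off the work surface, if the arm or the gripper's body presses on something with over 40 N, if the wrist force passes 120 N, or if a joint passes its speed limit or range.

## Working session

There is one attempt and no reset: what is moved stays moved. The work goes in short steps, Python scripts to look and compute and a tool call to move; the robot and the scene stay as the last step left them, time stands still between calls to the robot, and variables do not carry over. Pictures are saved under pics/ and viewed, at most 10 in all, crops included, and the job is handed in when it is done.

Besides the shell and the picture viewer there is one more tool, called after ">>>" as a command line: name --argument value ..., lists and objects as JSON in quotes. servo_tool: Moves the arm, as the interface text tells. Its arguments: {"type":"object","properties":{"series":{"type":"array"},"grip_force":{"type":"number"}},"required":["series"]}

```bash
mkdir -p pics; cat > h.py <<'E'
import numpy as np, cv2
from bench import bot
def cap(n):
    c=bot.capture(n); c={k:np.array(v) for k,v in c.items()}; np.savez(f'pics/{n}.npz',**c); return c
def ray(c,uv):
    p=cv2.undistortPoints(np.array([[uv]],float),c['K'],c['dist_coeffs'])[0,0]
    R=c['view'][:3,:3];t=c['view'][:3,3]
    return -R.T@t, R.T@np.array([p[0],-p[1],-1.])
def onz(c,uv,z):
    o,d=ray(c,uv); return o+d*(z-o[2])/d[2]
def pt(c,uv):
    o,d=ray(c,uv); return o+d*c['z_map'][int(uv[1]),int(uv[0])]
def cloud(c):
    z=c['z_map'];v,u=np.indices(z.shape)
    p=cv2.undistortPoints(np.stack([u,v],-1).reshape(-1,1,2).astype(float),c['K'],c['dist_coeffs'])[:,0]
    R=c['view'][:3,:3];t=c['view'][:3,3]
    P=np.c_[p[:,0],-p[:,1],-np.ones(len(p))]*z.reshape(-1,1)
    return ((P-t)@R).reshape(z.shape+(3,))
E
python3 - <<'E'
from h import *
print(bot.get_obs())
ims=[]
for n in ['scene','top']:
    c=cap(n); cv2.imwrite(f'pics/{n}0.png',cv2.cvtColor(c['frame'],cv2.COLOR_RGB2BGR))
    print(n,c['K'].tolist(),c['dist_coeffs'],c['view'].round(3).tolist(),(c['z_map']>0).mean())
E
```

```text
{'time': 0.0, 'q': array([ 0.96747132,  0.42677153,  0.07383362,  1.60658697, -0.03408717,
        1.11077337, -0.06709261]), 'qd': array([-0.00031198, -0.0005867 ,  0.00122201,  0.00012915, -0.00071609,
        0.00068772, -0.00014365]), 'joint_efforts': array([ 3.86364438e-03, -9.49833012e+01,  3.76325816e+00, -4.63504243e+01,
        1.95038522e-02,  1.02625307e-02, -9.58307652e-06]), 'tcp_pos': array([ 0.29584786, -0.60652393,  0.4039924 ]), 'tool_rot': array([-6.10300576e-04,  9.74365684e-01,  2.24969118e-01, -1.93284179e-04]), 'wrist_force': array([ 0.1670965 , -0.23280065, -0.16777774]), 'ft_torque': array([0.01792775, 0.01855976, 0.00827636]), 'finger_force': 0.0, 'finger_gap': 0.9993896079947063}
scene [[540.3121355328543, 0.0, 287.5767119297573], [0.0, 540.3121355328543, 215.03358864934643], [0.0, 0.0, 1.0]] [-0.03026749  0.          0.          0.          0.        ] [[-0.862, -0.506, -0.015, 0.361], [0.252, -0.454, 0.854, -0.199], [-0.439, 0.733, 0.519, -1.2], [0.0, 0.0, 0.0, 1.0]] 0.9958630952380952
top [[478.3905396803339, 0.0, 285.4499008134425], [0.0, 478.3905396803339, 202.0071089438954], [0.0, 0.0, 1.0]] [0.00485522 0.         0.         0.         0.        ] [[0.007, -1.0, -0.009, -0.021], [0.998, 0.007, 0.061, -0.414], [-0.061, -0.009, 0.998, -1.354], [0.0, 0.0, 0.0, 1.0]] 0.9957440476190477
```

View pics/scene0.png

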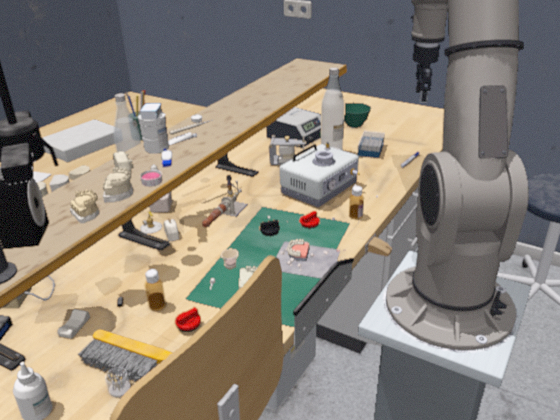

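View pics/top0.png

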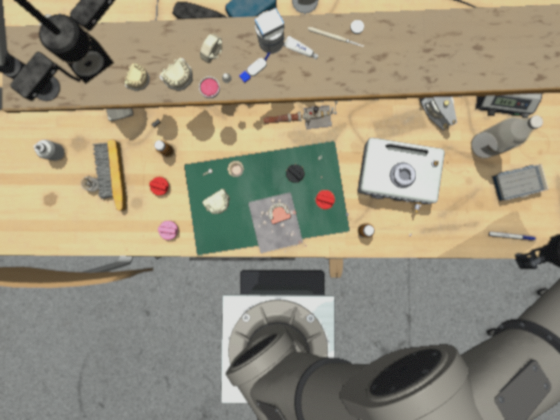

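Candidates in top view: black cap (295,173), red caps (325,199) and (159,186), pink cap (168,230). Only (295,173) is black and stands on the green mat, so it is the one meant; I'll confirm it in a crop.

```bash
python3 - <<'E'
from h import *
o=[]
for n,boxes in [('top',[(270,150,50),(378,150,50)]),('scene',[(245,202,50),(300,135,50)])]:
    im=cv2.imread(f'pics/{n}0.png')
    o.append(np.hstack([cv2.resize(im[y:y+int(s*.75),x:x+s],(400,300),interpolation=cv2.INTER_CUBIC) for x,y,s in boxes]))
cv2.imwrite('pics/crop1.png',np.vstack(o))
c=dict(np.load('pics/top.npz')); P=cloud(c)
hsv=cv2.cvtColor(c['frame'],cv2.COLOR_RGB2HSV)
print('cap px',pt(c,(295,173)),'mat',pt(c,(295,190)),'neck',pt(c,(403,175)), 'shelf',pt(c,(300,60)),pt(c,(300,98)))
# cloud near cap
p0=pt(c,(295,173)); m=(np.linalg.norm(P[...,:2]-p0[:2],axis=-1)<.045)
for lo,hi in [(.012,.03),(.03,.06)]:
    s=m&(P[...,2]>lo)&(P[...,2]<hi); q=P[s]; print(lo,s.sum(),q.mean(0),np.percentile(q[:,2],[5,50,95]))
q=q[:,:2]; print('bar pca',np.linalg.svd(q-q.mean(0),full_matrices=False)[2][0], q.min(0),q.max(0))
p0=pt(c,(403,175)); m=(np.linalg.norm(P[...,:2]-p0[:2],axis=-1)<.06)&(P[...,2]>.115)
print('neck',m.sum(),P[m].mean(0),P[m].min(0),P[m].max(0))
m=(np.linalg.norm(P[...,:2]-p0[:2],axis=-1)<.16)&(P[...,2]>.09)&(P[...,2]<.11)
print('housing',cv2.minAreaRect(P[m][:,:2].astype(np.float32)))
E
```

```text
cap px [ 0.49452217 -0.04486129  0.03473252] mat [ 0.44988917 -0.04556958 -0.00543399] neck [ 0.48313445 -0.33374453  0.09777264] shelf [ 0.75574666 -0.05380713  0.20988685] [ 0.66095238 -0.05439671  0.20592553]
0.012 175 [ 0.49262875 -0.04431122  0.02558457] [0.02106817 0.02562692 0.02929148]
0.03 112 [ 0.49424403 -0.04468187  0.03930417] [0.03073261 0.0404091  0.04629724]
bar pca [-0.64176878 -0.76689819] [ 0.47228079 -0.07040292] [ 0.51489643 -0.01944692]
neck 229 [ 0.48302818 -0.33080244  0.12311023] [ 0.45625908 -0.35779527  0.11502306] [ 0.50978852 -0.30395614  0.13089084]
housing ((0.4968365728855133, -0.3330610394477844), (0.2092979997396469, 0.15407760441303253), 80.90190887451172)
```

View pics/crop1.png

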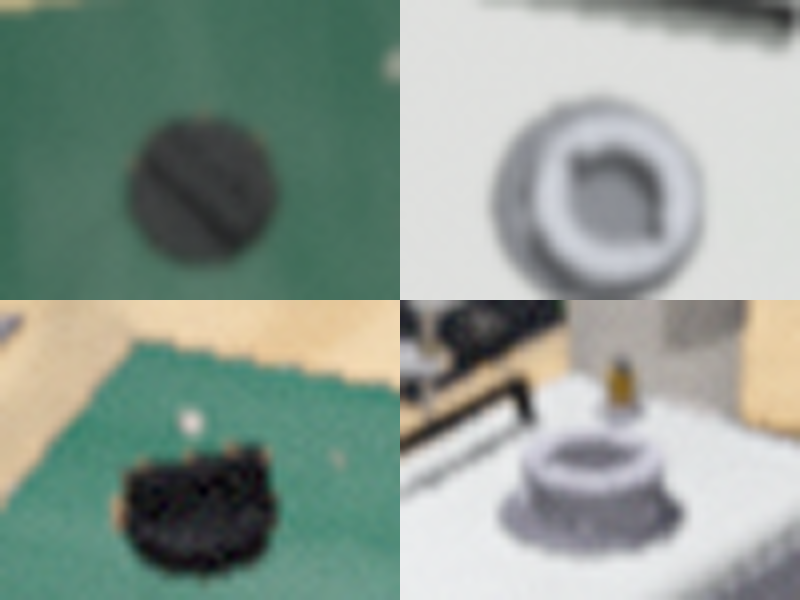

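The crop confirms it: (295,173) is black, round, with a bar running upper-left to lower-right. The neck (crop ~ (617,200)) shows its notches on an upper-left/lower-right diagonal. Next I look at the neck with the wrist camera on the way to the cap.

```bash
cat >> h.py <<'E'
def state():
    s=bot.get_obs(); w,x,y,z=s['tool_rot']; from scipy.spatial.transform import Rotation as Ro
    R=Ro.from_quat([x,y,z,w]).as_matrix(); s['R']=R; s['yaw']=np.arctan2(R[1,0],R[0,0])
    print('t %.2f'%s['time'],'tcp',s['tcp_pos'].round(4),'yaw %.4f'%s['yaw'],'F',s['wrist_force'].round(1),'M',s['ft_torque'].round(2),'gap %.3f ff %.1f'%(s['finger_gap'],s['finger_force']),'q',s['q'].round(2)); return s
def go(s,p,yaw=None):
    print('shift',(s['R'].T@(np.array(p)-s['tcp_pos'])).round(4),'turn',None if yaw is None else round(-((yaw-s['yaw']+np.pi/2)%np.pi-np.pi/2),4))
E
python3 - <<'E'
from h import *
s=state(); c=cap('wrist'); V=c['view']; cp=-V[:3,:3].T@V[:3,3]
print('cam in tool',s['R'].T@(cp-s['tcp_pos']),'axis',s['R'].T@(-V[2,:3]), c['K'][0,0])
go(s,[.483,-.332,.45])
c=dict(np.load('pics/top.npz')); print('bottle',pt(c,(500,133)),pt(c,(535,122)))
E
```

```text
t 0.10 tcp [ 0.2958 -0.6065  0.4041] yaw 0.4538 F [-0.6  0.4  0.9] M [0.05 0.06 0.02] gap 1.000 ff 0.0 q [ 0.97  0.43  0.07  1.61 -0.03  1.11 -0.07]
cam in tool [ 0.0659686  -0.00089558  0.03120559] axis [-2.59862735e-01  2.09712702e-04  9.65645543e-01] 372.50496974199905
shift [ 0.2886 -0.1648 -0.0458] turn None
bottle [ 0.57725352 -0.55058936  0.19770621] [ 0.58232521 -0.58689884  0.29585616]
```

>>> servo_tool --series '[[[0.03,-0.017,0,0,100],[0.03,-0.017,0,0,100],[0.03,-0.017,0,0,100],[0.03,-0.017,0,0,100],[0.03,-0.017,0,0,100],[0.03,-0.017,0,0,100],[0.03,-0.017,0,0,100],[0.03,-0.017,0,0,100],[0.03,-0.017,0,0,100],[0.019,-0.012,0,0,100],[0,0,0,0,100]]]'

```text
time: 1.52
tcp_pos: [0.4843, -0.3301, 0.4046]
tool_rot: [-0.0, 0.974, 0.226, 0.0]
wrist_force: [-0.6, -1.3, 0.0]
finger_gap: 1.002
finger_force: 0.0
```

```bash
python3 - <<'E'
from h import *
s=state(); c=cap('wrist'); np.savez('pics/neckw.npz',**c)
cv2.imwrite('pics/neckw.png',cv2.cvtColor(c['frame'],cv2.COLOR_RGB2BGR))
print(s['R'][:,2])
P=cloud(c); m=(np.linalg.norm(P[...,:2]-[.483,-.332],axis=-1)<.05)&(P[...,2]>.117)&(P[...,2]<.135)
print(m.sum(),P[m].mean(0),np.median(P[m][:,2]))
E
```

```text
t 1.52 tcp [ 0.4843 -0.3301  0.4046] yaw 0.4566 F [-0.6 -1.3  0. ] M [0.   0.02 0.01] gap 1.002 ff 0.0 q [ 0.54  0.28 -0.06  1.81  0.02  1.05 -0.64]
[ 3.56529360e-05  6.69224952e-04 -9.99999775e-01]
2921 [ 0.48618277 -0.33091813  0.12328348] 0.12343377406523737
```

View pics/neckw.png

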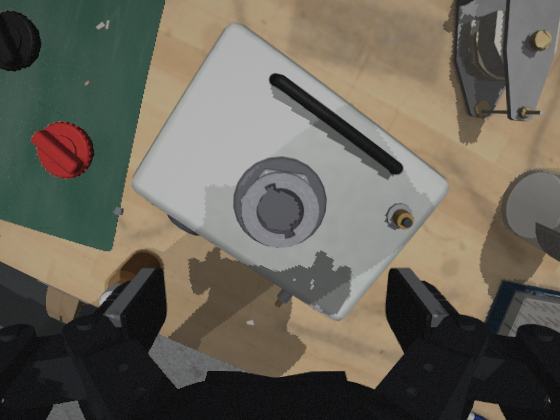

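Wrist view: neck centred near (280,207), with notches at about (267,186) and (294,232). I'll measure these by polar sampling on the neck's top plane.

```bash
python3 - <<'E'
from h import *
from scipy.optimize import least_squares
c=dict(np.load('pics/neckw.npz')); P=cloud(c)
v,u=np.indices((420,560)); 
def proj(X):
    V=c['view']; Y=(V[:3,:3]@X.T).T+V[:3,3]; r=np.zeros(3)
    return cv2.projectPoints((Y*[1,-1,-1]),r,r,c['K'],c['dist_coeffs'])[0][:,0]
g=cv2.cvtColor(c['frame'],cv2.COLOR_RGB2GRAY); crop=np.zeros_like(g)
# rectify neck-top plane: 0.25 mm/px, axes world x up, y left
n=321; I,J=np.indices((n,n)); X=np.stack([.486+(160-I)*.00025,-.331+(160-J)*.00025,np.full((n,n),.124)],-1)
uv=proj(X.reshape(-1,3)).reshape(n,n,2).astype(np.float32)
r=cv2.remap(c['frame'],uv[...,0],uv[...,1],cv2.INTER_LINEAR); 
# top-face mask by depth -> outer circle
m=(P[...,2]>.119)&(P[...,2]<.13)&(np.hypot(P[...,0]-.486,P[...,1]+.331)<.034)
cn,h=cv2.findContours(m.astype(np.uint8),cv2.RETR_CCOMP,cv2.CHAIN_APPROX_NONE)
for k in sorted(cn,key=len)[-2:]:
    Q=np.array([onz(c,q[0],.124)[:2] for q in k]); f=least_squares(lambda a:np.hypot(*(Q-a[:2]).T)-a[2],[.486,-.331,.02],loss='soft_l1',f_scale=.0005); print(len(k),f.x, np.abs(f.fun).mean())
    if f.x[2]<.022:
        d=Q-f.x[:2]; a=np.arctan2(d[:,1],d[:,0]); rr=np.hypot(*d.T)
        for lo in np.arange(-180,180,6):
            s=(np.degrees(a)>=lo)&(np.degrees(a)<lo+6)
            print(lo,(rr[s].mean()*1e3).round(1) if s.any() else None,end='; ')
cv2.imwrite('pics/neckrect.png',cv2.cvtColor(cv2.resize(r,(580,580)),cv2.COLOR_RGB2BGR))
# housing yaw
m=(P[...,2]>.09)&(P[...,2]<.108); print(cv2.minAreaRect(P[m][:,:2].astype(np.float32)))
E
```

```text
153 [ 0.48607228 -0.33093854  0.01644781] 0.0008530965342197084
-180 16.1; -174 16.4; -168 16.0; -162 16.4; -156 16.4; -150 16.9; -144 19.6; -138 20.7; -132 20.1; -126 18.6; -120 16.5; -114 16.0; -108 15.8; -102 16.3; -96 16.1; -90 16.1; -84 16.2; -78 16.3; -72 16.4; -66 16.3; -60 16.4; -54 16.7; -48 16.7; -42 16.4; -36 16.2; -30 16.4; -24 16.3; -18 16.3; -12 16.2; -6 16.3; 0 16.0; 6 16.2; 12 16.1; 18 15.9; 24 15.8; 30 17.5; 36 19.4; 42 20.1; 48 20.0; 54 18.3; 60 16.1; 66 16.2; 72 16.2; 78 16.5; 84 16.3; 90 16.4; 96 16.5; 102 16.5; 108 16.2; 114 16.2; 120 16.3; 126 16.3; 132 16.4; 138 16.2; 144 16.3; 150 16.1; 156 16.0; 162 16.3; 168 16.4; 174 16.1; 214 [ 0.48581262 -0.33110219  0.02659115] 0.00017878566635380673
((0.5160887241363525, -0.3634164333343506), (0.23276953399181366, 0.3983584940433502), 26.688457489013672)
```

View pics/neckrect.png

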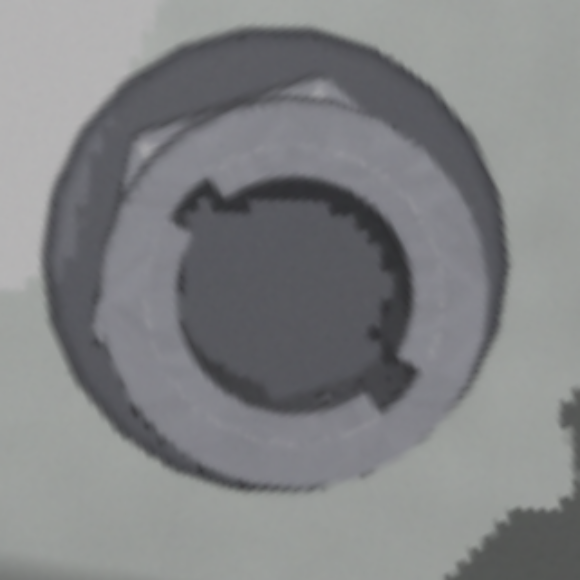

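Notch line measured at about 0.79 rad (45°) in the world, and the neck centre at about (0.486,-0.331). On to above the cap.

>>> servo_tool --series '[[[0.0193,-0.036,0,0,100],[0.0193,-0.036,0,0,100],[0.0193,-0.036,0,0,100],[0.0193,-0.036,0,0,100],[0.0193,-0.036,0,0,100],[0.0193,-0.036,0,0,100],[0.0193,-0.036,0.01,0,100],[0,0,0.02,-0.1,100],[0,0,0.03,-0.1,100],[0,0,0.03,-0.1,100],[0,0,0.01,-0.11,100],[0,0,0,0,100]]]'

```text
time: 3.08
tcp_pos: [0.494, -0.047, 0.304]
tool_rot: [-0.0, 0.909, 0.418, -0.001]
wrist_force: [-0.7, -0.2, 0.7]
finger_gap: 1.004
finger_force: 0.0
```

```bash
python3 - <<'E'
from h import *
s=state(); c=cap('wrist'); np.savez('pics/capw.npz',**c)
cv2.imwrite('pics/capw.png',cv2.cvtColor(c['frame'],cv2.COLOR_RGB2BGR))
P=cloud(c); D=np.hypot(P[...,0]-.494,P[...,1]+.0445)<.045
print('mat z',np.median(P[(np.abs(np.hypot(P[...,0]-.494,P[...,1]+.0445)-.05)<.006)][:,2]))
for lo,hi in [(.02,.032),(.036,.048)]:
    m=D&(P[...,2]>lo)&(P[...,2]<hi); Q=P[m][:,:2].astype(np.float32); print(lo,m.sum(),P[m].mean(0),np.median(P[m][:,2]),cv2.minAreaRect(Q),cv2.minEnclosingCircle(Q))
e=np.linalg.svd(Q-Q.mean(0),full_matrices=False)[2][0]; b=np.arctan2(*e[::-1])%np.pi; print('bar',b)
E
```

```text
t 3.08 tcp [ 0.494 -0.047  0.304] yaw 0.8618 F [-0.7 -0.2  0.7] M [ 0.04 -0.01  0.05] gap 1.004 ff 0.0 q [ 0.22  0.28 -0.3   2.08  0.11  0.8  -0.85]
mat z 0.1620248250480125
0.02 3274 [ 0.4995791  -0.04249708  0.02598929] 0.025817183565709077 ((0.49900946021080017, -0.04319965839385986), (0.05300832539796829, 0.05534522980451584), 49.53105545043945) ((0.49822133779525757, -0.04412305727601051), 0.027977872639894485)
0.036 1593 [ 0.49918039 -0.04307542  0.04137299] 0.04149696588160048 ((0.4984843134880066, -0.04417530074715614), (0.04983154311776161, 0.013675806112587452), 49.20441436767578) ((0.49877092242240906, -0.04445090889930725), 0.025228584185242653)
bar 0.8546076
```

View pics/capw.png

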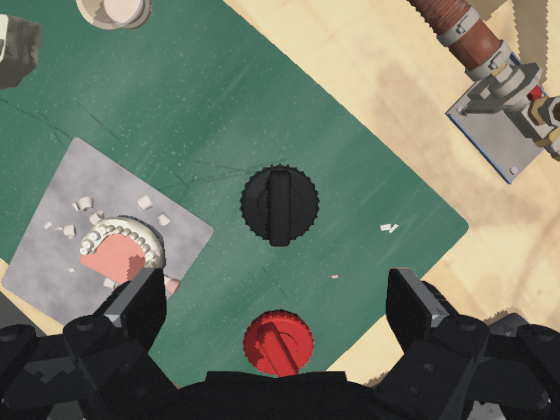

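Wrist view: the black cap is centred at about (280,205) with its bar vertical in the image, midway between the fingers. The red look-alike at (279,345) is clear of them. Now to descend and pinch.

>>> servo_tool --series '[[[0.005,0.0016,0.025,0.005,100],[0,0,0.025,0,100],[0,0,0.025,0,100],[0,0,0.0175,0,100],[0,0,0.01,0,100],[0,0,0,0,60],[0,0,0,0,0],[0,0,0,0,0],[0,0,0,0,0],[0,0,0,0,0],[0,0,0,0,0],[0,0,0,0,0]]]' --grip_force 60

```text
time: 4.62
tcp_pos: [0.499, -0.0432, 0.2027]
tool_rot: [0.0, 0.909, 0.416, 0.0]
wrist_force: [-0.5, -0.1, 6.3]
finger_gap: 0.144
finger_force: 62.5
```

```bash
python3 - <<'E'
from h import *
s=state()
E
```

```text
t 4.62 tcp [ 0.499  -0.0432  0.2027] yaw 0.8587 F [-0.5 -0.1  6.3] M [ 0.    0.21 -0.02] gap 0.144 ff 62.5 q [ 0.17  0.45 -0.26  2.13  0.2   0.58 -0.94]
```

>>> servo_tool --series '[[[0,0,-0.02,0,0],[0,0,-0.04,0,0],[0,0,-0.05,0,0],[0,0,-0.05,0,0],[-0.0346,0.0223,-0.04,0,0],[-0.0346,0.0223,0,0,0],[-0.0346,0.0223,0,0,0],[-0.0346,0.0223,0,0,0],[-0.0346,0.0223,0,0,0],[-0.0346,0.0223,0,0,0],[-0.0346,0.0223,0,0,0],[-0.0346,0.0223,0,0,0]]]'

```text
time: 6.12
tcp_pos: [0.4525, -0.3705, 0.4022]
tool_rot: [-0.0, 0.909, 0.416, -0.0]
wrist_force: [0.6, 1.6, -2.1]
finger_gap: 0.143
finger_force: 61.6
```

>>> servo_tool --series '[[[0,0,0,0,0],[0,0,0,0,0]]]'

```text
time: 6.38
tcp_pos: [0.453, -0.3688, 0.402]
tool_rot: [-0.0, 0.909, 0.416, 0.0]
wrist_force: [0.2, 0.4, -2.1]
finger_gap: 0.144
finger_force: 61.5
```

```bash
python3 - <<'E'
from h import *
from scipy.optimize import least_squares
s=state(); c=cap('wrist'); np.savez('pics/held.npz',**c)
cv2.imwrite('pics/held.png',cv2.cvtColor(c['frame'],cv2.COLOR_RGB2BGR))
P=cloud(c); z=P[...,2]
m=(z>.119)&(z<.13)&(np.hypot(P[...,0]-.486,P[...,1]+.331)<.034)
cn,_=cv2.findContours(m.astype(np.uint8),cv2.RETR_CCOMP,cv2.CHAIN_APPROX_NONE)
for k in sorted(cn,key=len)[-2:]:
    Q=np.array([onz(c,q[0],.124)[:2] for q in k]); f=least_squares(lambda a:np.hypot(*(Q-a[:2]).T)-a[2],[.486,-.331,.02],loss='soft_l1',f_scale=.0005); print(len(k),f.x, np.abs(f.fun).mean())
    if f.x[2]<.022:
        d=Q-f.x[:2]; a=np.degrees(np.arctan2(d[:,1],d[:,0])); rr=np.hypot(*d.T); k=rr>.0185
        print(sorted(a[k].round(0)))
E
```

```text
t 6.38 tcp [ 0.453  -0.3688  0.402 ] yaw 0.8589 F [ 0.2  0.4 -2.1] M [ 0.01 -0.05 -0.04] gap 0.144 ff 61.5 q [ 0.65  0.28 -0.09  1.81  0.03  1.05 -0.17]
164 [ 0.48542172 -0.33111133  0.01657313] 0.0009505110821718614
[np.float64(-145.0), np.float64(-144.0), np.float64(-142.0), np.float64(-140.0), np.float64(-138.0), np.float64(-136.0), np.float64(-134.0), np.float64(-132.0), np.float64(-131.0), np.float64(-129.0), np.float64(-127.0), np.float64(-125.0), np.float64(-123.0), np.float64(-121.0), np.float64(-121.0), np.float64(-120.0), np.float64(34.0), np.float64(35.0), np.float64(36.0), np.float64(37.0), np.float64(38.0), np.float64(40.0), np.float64(42.0), np.float64(44.0), np.float64(46.0), np.float64(47.0), np.float64(49.0), np.float64(51.0), np.float64(53.0), np.float64(55.0), np.float64(57.0), np.float64(58.0), np.float64(61.0), np.float64(61.0)]
230 [ 0.48532473 -0.331213    0.02647068] 0.00015987033787406756
```

View pics/held.png

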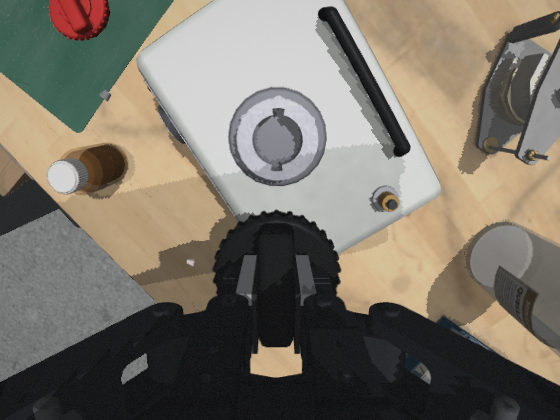

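Held view: cap pinched squarely, bar top from (276,226) to (276,347), neck at (277,138) with notches nearly parallel to the bar. A quick check of the cap's offset in the hand:

```bash
python3 - <<'E'
from h import *
c=dict(np.load('pics/held.npz')); s=state()
for uv in [(276,226),(276,347)]:
    print('bar end tool',(s['R'].T@(onz(c,uv,.402-.1604)-s['tcp_pos'])).round(4), 'by depth',(s['R'].T@(pt(c,(uv[0],uv[1]+(4 if uv[1]<300 else -4)))-s['tcp_pos'])).round(4))
for uv in [(215,265),(341,265),(278,212)]:
    print('disc edge tool',(s['R'].T@(onz(c,uv,.402-.1764)-s['tcp_pos'])).round(4))
for a in [(277,112),(276,168)]: print((s['R'].T@(onz(c,a,.124)-s['tcp_pos'])).round(4))
go(s,[.4861,-.3304,.335])
E
```

```text
t 6.42 tcp [ 0.4532 -0.3684  0.4021] yaw 0.8597 F [-0.3  0.8 -2.4] M [0.06 0.02 0.02] gap 0.144 ff 61.5 q [ 0.65  0.28 -0.09  1.81  0.03  1.05 -0.17]
bar end tool [ 0.0261 -0.0004  0.1605] by depth [ 0.0233 -0.0004  0.1647]
bar end tool [-0.025  -0.0004  0.1605] by depth [-0.0231 -0.0004  0.1606]
disc edge tool [ 0.004  -0.0261  0.1765]
disc edge tool [0.004  0.027  0.1765]
disc edge tool [0.0271 0.0004 0.1765]
[0.0666 0.0003 0.2781]
[ 0.0303 -0.0004  0.2781]
shift [0.0502 0.0002 0.0671] turn None
```

>>> servo_tool --series '[[[0.0165,0,0.01,0,0],[0.0165,0,0.015,0,0],[0.0165,0,0.02,0,0],[0,0,0.02,-0.05,0],[0,0,0.01,-0.05,0],[0,0,0,0,0]]]'

```text
time: 7.18
tcp_pos: [0.4857, -0.3303, 0.3256]
tool_rot: [-0.001, 0.887, 0.462, -0.0]
wrist_force: [0.2, 0.3, -0.7]
finger_gap: 0.146
finger_force: 61.5
```

>>> servo_tool --series '[[[0,0,0.001,0,0],[0,0,0.001,0,0]]]'

```text
time: 7.42
tcp_pos: [0.4855, -0.3316, 0.3255]
tool_rot: [0.0, 0.887, 0.461, 0.0]
wrist_force: [-0.4, -0.2, -1.4]
finger_gap: 0.142
finger_force: 61.5
```

>>> servo_tool --series '[[[0,0,0.001,0,0],[0,0,0.001,0,0]]]'

```text
time: 7.68
tcp_pos: [0.4853, -0.3318, 0.3233]
tool_rot: [0.0, 0.887, 0.461, 0.0]
wrist_force: [0.1, 0.5, -0.8]
finger_gap: 0.145
finger_force: 61.5
```

>>> servo_tool --series '[[[0,0,0.001,0,0],[0,0,0.0005,0,0],[0,0,0,0,0]]]'

```text
time: 8.05
tcp_pos: [0.4853, -0.3318, 0.3217]
tool_rot: [-0.0, 0.887, 0.461, -0.0]
wrist_force: [0.1, 0.0, -2.4]
finger_gap: 0.145
finger_force: 61.5
```

>>> servo_tool --series '[[[0,0,0.0005,0,0],[0,0,0,0,0]]]'

```text
time: 8.3
tcp_pos: [0.4853, -0.3318, 0.3212]
tool_rot: [-0.0, 0.887, 0.461, 0.0]
wrist_force: [0.6, 0.4, -1.4]
finger_gap: 0.145
finger_force: 61.5
```

>>> servo_tool --series '[[[0,0,0.0005,0,0],[0,0,0,0,0]]]'

```text
time: 8.55
tcp_pos: [0.4853, -0.3318, 0.3207]
tool_rot: [-0.0, 0.887, 0.461, 0.0]
wrist_force: [-0.7, -0.2, -0.7]
finger_gap: 0.144
finger_force: 61.5
```

>>> servo_tool --series '[[[0,0,0.0005,0,0],[0,0,0.0005,0,0]]]'

```text
time: 8.8
tcp_pos: [0.4853, -0.3318, 0.3197]
tool_rot: [-0.0, 0.887, 0.461, 0.0]
wrist_force: [0.5, 1.3, -1.6]
finger_gap: 0.147
finger_force: 61.5
```

>>> servo_tool --series '[[[0,0,0.0005,0,0],[0,0,0.0,0,0]]]'

```text
time: 9.05
tcp_pos: [0.4853, -0.3317, 0.3191]
tool_rot: [-0.0, 0.887, 0.461, 0.0]
wrist_force: [0.2, 1.4, -2.2]
finger_gap: 0.142
finger_force: 61.5
```

>>> servo_tool --series '[[[0,0,0.0005,0,0],[0,0,0.0,0,0]]]'

```text
time: 9.3
tcp_pos: [0.4853, -0.3318, 0.3187]
tool_rot: [-0.0, 0.887, 0.461, 0.0]
wrist_force: [0.8, 0.3, -2.1]
finger_gap: 0.146
finger_force: 61.5
```

>>> servo_tool --series '[[[0,0,0.0005,0,0],[0,0,0.0005,0,0]]]'

```text
time: 9.55
tcp_pos: [0.4853, -0.3318, 0.3177]
tool_rot: [-0.0, 0.887, 0.461, 0.0]
wrist_force: [0.7, 1.6, -1.1]
finger_gap: 0.143
finger_force: 61.5
```

>>> servo_tool --series '[[[0,0,0.0005,0,0],[0,0,0.0005,0,0]]]'

```text
time: 9.8
tcp_pos: [0.4853, -0.3318, 0.3167]
tool_rot: [-0.0, 0.887, 0.461, 0.0]
wrist_force: [1.1, 1.6, -1.8]
finger_gap: 0.141
finger_force: 61.5
```

>>> servo_tool --series '[[[0,0,0.0005,0,0],[0,0,0.0,0,0]]]'

```text
time: 10.05
tcp_pos: [0.4853, -0.3318, 0.3162]
tool_rot: [-0.0, 0.887, 0.461, -0.0]
wrist_force: [1.1, 2.1, -1.4]
finger_gap: 0.143
finger_force: 61.5
```

```bash
python3 - <<'E'
from h import *
s=state(); c=cap('wrist')
cv2.imwrite('pics/ins.png',cv2.resize(cv2.cvtColor(c['frame'],cv2.COLOR_RGB2BGR)[80:360,120:440],(640,560)))
for n,p0 in [('held',np.array([.4532,-.3684,.4021])),('wrist',s['tcp_pos'])]:
    d=dict(np.load(f'pics/{n}.npz')); T=(cloud(d)-p0)@s['R']
    for nm,b in [('bar',(slice(245,340),slice(268,285))),('discL',(slice(228,260),slice(232,250))),('discR',(slice(228,260),slice(306,322)))]:
        print(n,nm,np.percentile(T[b][...,2],[10,50,90]).round(4))
E
```

```text
t 10.05 tcp [ 0.4853 -0.3318  0.3162] yaw 0.9588 F [ 1.1  2.1 -1.4] M [ 0.39 -0.27  0.05] gap 0.143 ff 61.5 q [ 0.6   0.38 -0.13  1.88  0.06  0.88 -0.18]
held bar [0.1603 0.1611 0.1617]
held discL [0.1762 0.1773 0.1782]
held discR [0.176  0.1769 0.1779]
wrist bar [0.1602 0.1609 0.1616]
wrist discL [0.1761 0.1772 0.1781]
wrist discR [0.1759 0.1768 0.1777]
```

View pics/ins.png

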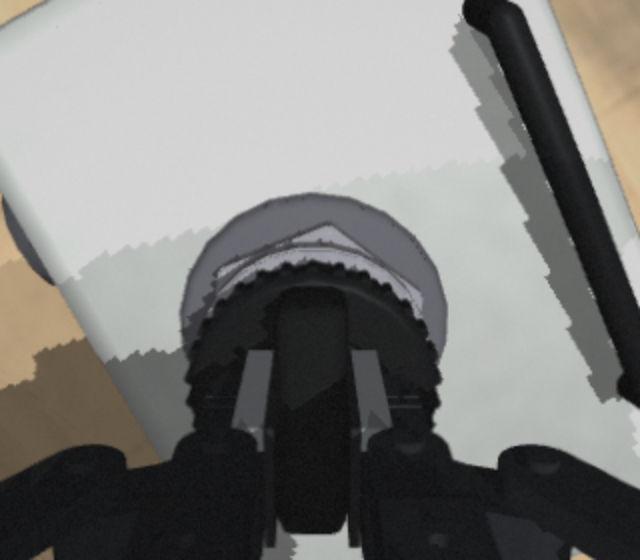

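The wrist view shows the cap sitting in the neck: its disc is ~5 mm above the neck top, so the lugs are in the notches. The side force shows it sits a touch short along tool x, so I'll correct that and press down in small steps.

>>> servo_tool --series '[[[0.0006,0,0,0.02,0],[0,0,0.0005,0.02,0],[0,0,0.0005,0,0]]]'

```text
time: 10.48
tcp_pos: [0.4856, -0.3315, 0.3153]
tool_rot: [0.0, 0.896, 0.443, -0.0]
wrist_force: [0.8, 0.5, 0.2]
finger_gap: 0.141
finger_force: 61.8
```

>>> servo_tool --series '[[[0,0,0.0005,0,0],[0,0,0.0005,0,0],[0,0,0,0,0]]]'

```text
time: 10.85
tcp_pos: [0.4856, -0.3314, 0.3142]
tool_rot: [0.0, 0.896, 0.443, 0.0]
wrist_force: [-0.0, -0.2, 1.0]
finger_gap: 0.141
finger_force: 61.9
```

```bash
python3 -c "
from h import *
state()"
```

```text
t 10.85 tcp [ 0.4856 -0.3314  0.3142] yaw 0.9187 F [-0.  -0.2  1. ] M [-0.05  0.11  0.  ] gap 0.141 ff 61.9 q [ 0.59  0.39 -0.12  1.88  0.06  0.88 -0.22]
```

>>> servo_tool --series '[[[0,0,0.0005,0,0],[0,0,0.0005,0,0],[0,0,0.0005,0,0],[0,0,0,0,0]]]'

```text
time: 11.35
tcp_pos: [0.4856, -0.3314, 0.3128]
tool_rot: [0.0, 0.896, 0.443, 0.0]
wrist_force: [-0.5, -0.1, 3.3]
finger_gap: 0.142
finger_force: 62.1
```

>>> servo_tool --series '[[[0,0,0,0.05,0],[0,0,0,0.05,0],[0,0,0,0.05,0],[0,0,0,0,0]]]'

```text
time: 11.85
tcp_pos: [0.4856, -0.3313, 0.3128]
tool_rot: [-0.0, 0.927, 0.375, -0.0]
wrist_force: [-0.3, -1.1, 2.7]
finger_gap: 0.142
finger_force: 62.1
```

```bash
python3 -c "
from h import *
state()"
```

```text
t 11.85 tcp [ 0.4856 -0.3313  0.3128] yaw 0.7690 F [-0.3 -1.1  2.7] M [-0.02  0.15 -0.01] gap 0.142 ff 62.1 q [ 0.56  0.39 -0.09  1.88  0.05  0.87 -0.35]
```

>>> servo_tool --series '[[[0,0,0,0.05,0],[0,0,0,0.05,0],[0,0,0,0.05,0],[0,0,0,0.05,0],[0,0,0,0.05,0],[0,0,0,0.05,0],[0,0,0,0,0]]]'

```text
time: 12.72
tcp_pos: [0.4857, -0.3313, 0.3128]
tool_rot: [0.0, 0.973, 0.233, 0.0]
wrist_force: [-0.1, -0.0, 3.3]
finger_gap: 0.144
finger_force: 62.1
```

```bash
python3 -c "
from h import *
state()"
```

```text
t 12.72 tcp [ 0.4857 -0.3313  0.3128] yaw 0.4701 F [-0.1 -0.   3.3] M [-0.07 -0.01 -0.  ] gap 0.144 ff 62.1 q [ 0.51  0.38 -0.03  1.89  0.01  0.87 -0.62]
```

>>> servo_tool --series '[[[0,0,0,0.05,0],[0,0,0,0.05,0],[0,0,0,0.05,0],[0,0,0,0.05,0],[0,0,0,0.05,0],[0,0,0,0.05,0],[0,0,0,0,0]]]'

```text
time: 13.6
tcp_pos: [0.4857, -0.3313, 0.3127]
tool_rot: [0.0, 0.996, 0.085, 0.0]
wrist_force: [1.5, -1.2, 1.3]
finger_gap: 0.145
finger_force: 62.0
```

```bash
python3 -c "
from h import *
state()"
```

```text
t 13.60 tcp [ 0.4857 -0.3313  0.3127] yaw 0.1707 F [ 1.5 -1.2  1.3] M [-0.08 -0.09  0.  ] gap 0.145 ff 62.0 q [ 0.46  0.38  0.03  1.89 -0.02  0.87 -0.9 ]
```

>>> servo_tool --series '[[[0,0,0,0.05,0],[0,0,0,0.05,0],[0,0,0,0,0]]]'

```text
time: 13.98
tcp_pos: [0.4857, -0.3314, 0.3127]
tool_rot: [0.0, 0.999, 0.035, 0.0]
wrist_force: [1.7, -2.5, 0.9]
finger_gap: 0.149
finger_force: 61.9
```

```bash
python3 -c "
from h import *
state()"
```

```text
t 13.97 tcp [ 0.4857 -0.3314  0.3127] yaw 0.0709 F [ 1.7 -2.5  0.9] M [-0.36 -0.29  0.04] gap 0.149 ff 61.9 q [ 0.45  0.38  0.06  1.89 -0.03  0.87 -0.99]
```

>>> servo_tool --series '[[[0.0003,0.0004,0.0005,0.05,0],[0,0,0,0,0]]]'

```text
time: 14.22
tcp_pos: [0.486, -0.3317, 0.3122]
tool_rot: [-0.0, 1.0, 0.011, -0.0]
wrist_force: [0.8, -0.9, 2.8]
finger_gap: 0.144
finger_force: 62.1
```

```bash
python3 -c "
from h import *
state()"
```

```text
t 14.22 tcp [ 0.486  -0.3317  0.3122] yaw 0.0210 F [ 0.8 -0.9  2.8] M [-0.11 -0.01 -0.  ] gap 0.144 ff 62.1 q [ 0.44  0.39  0.07  1.89 -0.03  0.86 -1.03]
```

>>> servo_tool --series '[[[0,0,0,0.05,0],[0,0,0,0,0]]]'

```text
time: 14.48
tcp_pos: [0.486, -0.3317, 0.3123]
tool_rot: [0.0, 1.0, -0.014, 0.0]
wrist_force: [1.0, 0.7, 3.1]
finger_gap: 0.139
finger_force: 62.1
```

```bash
python3 -c "
from h import *
state()"
```

```text
t 14.47 tcp [ 0.486  -0.3317  0.3123] yaw -0.0289 F [1.  0.7 3.1] M [-0.09 -0.08  0.03] gap 0.139 ff 62.1 q [ 0.43  0.39  0.08  1.89 -0.04  0.86 -1.08]
```

>>> servo_tool --series '[[[0,0,0,0.04,0],[0,0,0,0,0]]]'

```text
time: 14.72
tcp_pos: [0.486, -0.3317, 0.3123]
tool_rot: [0.0, 0.999, -0.036, 0.0]
wrist_force: [0.9, -0.8, 2.9]
finger_gap: 0.138
finger_force: 62.1
```

```bash
python3 -c "
from h import *
state()"
```

```text
t 14.72 tcp [ 0.486  -0.3317  0.3123] yaw -0.0712 F [ 0.9 -0.8  2.9] M [-0.18 -0.15  0.07] gap 0.138 ff 62.1 q [ 0.42  0.39  0.09  1.89 -0.04  0.86 -1.11]
```

>>> servo_tool --series '[[[0,0,0,0.03,0],[0,0,0,0,0]]]'

```text
time: 14.98
tcp_pos: [0.486, -0.3319, 0.3123]
tool_rot: [0.0, 0.999, -0.051, 0.0]
wrist_force: [0.2, -2.2, 3.1]
finger_gap: 0.141
finger_force: 62.1
```

```bash
python3 -c "
from h import *
state()"
```

```text
t 14.97 tcp [ 0.486  -0.3319  0.3123] yaw -0.1018 F [ 0.2 -2.2  3.1] M [-0.58 -0.22  0.06] gap 0.141 ff 62.1 q [ 0.42  0.39  0.09  1.89 -0.05  0.86 -1.14]
```

>>> servo_tool --series '[[[0,0,0,0.03,0],[0,0,0,0,0]]]'

```text
time: 15.22
tcp_pos: [0.4859, -0.332, 0.3123]
tool_rot: [0.0, 0.998, -0.066, 0.0]
wrist_force: [1.1, -4.0, 2.8]
finger_gap: 0.144
finger_force: 62.1
```

```bash
python3 -c "
from h import *
state()"
```

```text
t 15.22 tcp [ 0.4859 -0.332   0.3123] yaw -0.1321 F [ 1.1 -4.   2.8] M [-1.02 -0.2   0.12] gap 0.144 ff 62.1 q [ 0.41  0.39  0.1   1.89 -0.05  0.86 -1.17]
```

>>> servo_tool --series '[[[0,0,0,0.03,0],[0,0,0,0,0]]]'

```text
time: 15.48
tcp_pos: [0.4859, -0.3321, 0.3123]
tool_rot: [0.0, 0.997, -0.081, 0.0]
wrist_force: [-0.5, -5.2, 3.5]
finger_gap: 0.144
finger_force: 62.2
```

```bash
python3 -c "
from h import *
state()"
```

```text
t 15.47 tcp [ 0.4859 -0.3321  0.3123] yaw -0.1628 F [-0.5 -5.2  3.5] M [-1.31 -0.2   0.13] gap 0.144 ff 62.2 q [ 0.41  0.39  0.11  1.89 -0.05  0.86 -1.2 ]
```

>>> servo_tool --series '[[[0,0.0003,0,0.03,0],[0,0,0,0,0]]]'

```text
time: 15.72
tcp_pos: [0.4858, -0.3323, 0.3123]
tool_rot: [0.0, 0.995, -0.096, 0.0]
wrist_force: [0.6, -5.8, 4.3]
finger_gap: 0.146
finger_force: 62.2
```

```bash
python3 -c "
from h import *
state()"
```

```text
t 15.72 tcp [ 0.4858 -0.3323  0.3123] yaw -0.1928 F [ 0.6 -5.8  4.3] M [-1.23 -0.08  0.12] gap 0.146 ff 62.2 q [ 0.4   0.39  0.11  1.89 -0.06  0.86 -1.22]
```

>>> servo_tool --series '[[[0,0,0,0.03,0],[0,0,0,0,0]]]'

```text
time: 15.98
tcp_pos: [0.4858, -0.3324, 0.3123]
tool_rot: [0.0, 0.994, -0.111, 0.0]
wrist_force: [1.1, -5.2, 2.8]
finger_gap: 0.143
finger_force: 62.2
```

```bash
python3 -c "
from h import *
state()"
```

```text
t 15.97 tcp [ 0.4858 -0.3324  0.3123] yaw -0.2227 F [ 1.1 -5.2  2.8] M [-1.31 -0.1   0.16] gap 0.143 ff 62.2 q [ 0.4   0.39  0.12  1.89 -0.06  0.86 -1.25]
```

>>> servo_tool --series '[[[0,0,0,0.03,0],[0,0,0,0,0]]]'

```text
time: 16.23
tcp_pos: [0.4858, -0.3323, 0.3123]
tool_rot: [0.0, 0.992, -0.126, 0.0]
wrist_force: [0.8, -5.1, 3.3]
finger_gap: 0.142
finger_force: 62.2
```

```bash
python3 -c "
from h import *
state()"
```

```text
t 16.23 tcp [ 0.4858 -0.3323  0.3123] yaw -0.2528 F [ 0.8 -5.1  3.3] M [-1.25 -0.23  0.16] gap 0.142 ff 62.2 q [ 0.39  0.39  0.13  1.89 -0.06  0.86 -1.28]
```

>>> servo_tool --series '[[[0,0,0,0.03,0],[0,0,0,0,0]]]'

```text
time: 16.48
tcp_pos: [0.4861, -0.3318, 0.3122]
tool_rot: [-0.0, 0.99, -0.14, 0.0]
wrist_force: [2.0, -2.5, 3.6]
finger_gap: 0.143
finger_force: 62.2
```

```bash
python3 -c "
from h import *
state()"
```

```text
t 16.48 tcp [ 0.4861 -0.3318  0.3122] yaw -0.2818 F [ 2.  -2.5  3.6] M [-0.41 -0.4   0.1 ] gap 0.143 ff 62.2 q [ 0.38  0.39  0.13  1.9  -0.07  0.86 -1.3 ]
```

>>> servo_tool --series '[[[0,0,0,0.03,0],[0,0,0,0,0]]]'

```text
time: 16.73
tcp_pos: [0.486, -0.3318, 0.3122]
tool_rot: [-0.0, 0.988, -0.155, 0.0]
wrist_force: [2.1, -0.7, 3.5]
finger_gap: 0.141
finger_force: 62.2
```

```bash
python3 -c "
from h import *
s=state()
c=cap('wrist');P=(cloud(c)-s['tcp_pos'])@s['R']
m=(np.hypot(P[...,0],P[...,1])<.03)&(np.abs(P[...,2]-.161)<.004)&(np.abs(P[...,1])<.012)
Q=P[m][:,:2].astype(np.float32);print(m.sum(),cv2.minAreaRect(Q),np.median(P[m][:,2]))"
```

```text
t 16.73 tcp [ 0.486  -0.3318  0.3122] yaw -0.3118 F [ 2.1 -0.7  3.5] M [-0.27 -0.55 -0.03] gap 0.141 ff 62.2 q [ 0.38  0.39  0.14  1.9  -0.07  0.86 -1.33]
4153 ((-0.0015657246112823486, -0.002098504453897476), (0.04976898431777954, 0.023767655715346336), 9.893142700195312) 0.1610996417126935
```

>>> servo_tool --series '[[[0,0,0,0.04,0],[0,0,0,0,0]]]'

```text
time: 17.02
tcp_pos: [0.486, -0.3319, 0.3122]
tool_rot: [-0.0, 0.985, -0.175, 0.0]
wrist_force: [2.3, -1.4, 3.8]
finger_gap: 0.143
finger_force: 62.2
```

```bash
python3 -c "
from h import *
s=state()
c=cap('wrist')
cv2.imwrite('pics/end.png',cv2.resize(cv2.cvtColor(c['frame'],cv2.COLOR_RGB2BGR)[80:360,120:440],(640,560)))
for d,p in [(c,s['tcp_pos']),(dict(np.load('pics/held.npz')),None)]:
  P=(cloud(d)-s['tcp_pos'])@s['R']
  if p is None: P=(cloud(d)@d['view'][:3,:3].T+d['view'][:3,3]-c['view'][:3,3])@c['view'][:3,:3];P=(P-s['tcp_pos'])@s['R']
  for lo,hi in [(.0125,.018),(.018,.024)]:
    m=(P[...,0]>lo)&(P[...,0]<hi)&(np.abs(P[...,2]-.1615)<.003)&(np.abs(P[...,1])<.012)
    print(lo,m.sum(),P[m].mean(0))"
```

```text
t 17.02 tcp [ 0.486  -0.3319  0.3122] yaw -0.3522 F [ 2.3 -1.4  3.8] M [-0.16 -0.63  0.06] gap 0.143 ff 62.2 q [ 0.37  0.39  0.15  1.9  -0.07  0.86 -1.37]
0.0125 502 [ 0.01527353 -0.00098095  0.1611445 ]
0.018 497 [ 0.02044087 -0.00091511  0.16178219]
0.0125 517 [ 0.01527523 -0.00106714  0.16125655]
0.018 491 [ 0.02051157 -0.0009635   0.16182706]
```

View pics/end.png

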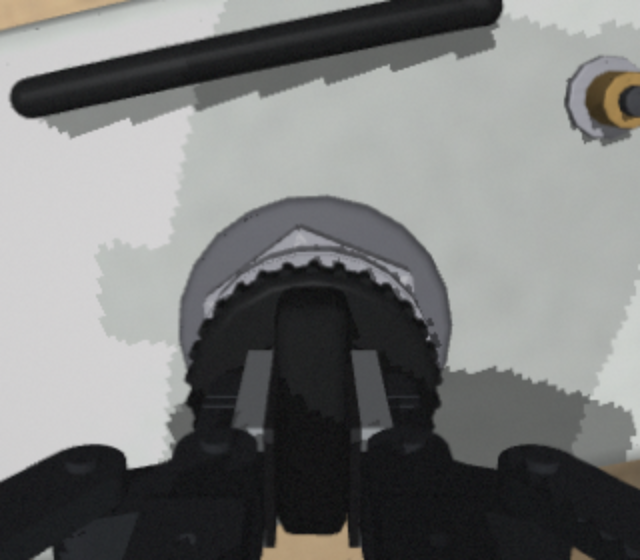

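The bar hasn't moved in the hand, so it didn't slip. The torque built to 0.16 N m, fell to nothing and is rising again against the stop: one click. Now I let go and rise.

>>> servo_tool --series '[[[0,0,0,0,50],[0,0,0,0,50],[0,0,0,0,50],[0,0,0,0,50],[0,0,-0.01,0,50],[0,0,-0.02,0,50],[0,0,-0.03,0,50],[0,0,-0.03,0,50],[-0.03,0,-0.02,0,50],[-0.02,0,0,0,50],[0,0,0,0,50],[0,0,0,0,50]]]'

```text
time: 18.58
tcp_pos: [0.4394, -0.3149, 0.4226]
tool_rot: [0.0, 0.985, -0.175, 0.0]
wrist_force: [0.1, 0.2, -0.3]
finger_gap: 0.501
finger_force: 0.0
```

```bash
python3 - <<'E'
from h import *
s=state(); c=cap('wrist')
cv2.imwrite('pics/fin.png',cv2.cvtColor(c['frame'],cv2.COLOR_RGB2BGR))
P=cloud(c); D=np.hypot(P[...,0]-.486,P[...,1]+.331)<.035
for lo,hi in [(.131,.1415),(.146,.158)]:
    m=D&(P[...,2]>lo)&(P[...,2]<hi); Q=P[m][:,:2].astype(np.float32); print(lo,m.sum(),np.median(P[m][:,2]),cv2.minAreaRect(Q))
m=D&(P[...,2]>.146); e=np.linalg.svd(P[m][:,:2]-P[m][:,:2].mean(0),full_matrices=False)[2][0]; print('bar',np.arctan(e[1]/e[0]))
E
```

```text
t 18.57 tcp [ 0.4394 -0.3149  0.4226] yaw -0.3510 F [ 0.1  0.2 -0.3] M [-0.03  0.01  0.08] gap 0.501 ff 0.0 q [ 0.36  0.19  0.16  1.9  -0.04  1.06 -1.38]
0.131 3333 0.1359744539324345 ((0.4849734306335449, -0.3308441638946533), (0.054909877479076385, 0.05283232405781746), 69.69147491455078)
0.146 1672 0.1515719589288148 ((0.4837489128112793, -0.3304404020309448), (0.01405384298413992, 0.04950777813792229), 71.11957550048828)
bar -0.3507500865150927
```

View pics/fin.png

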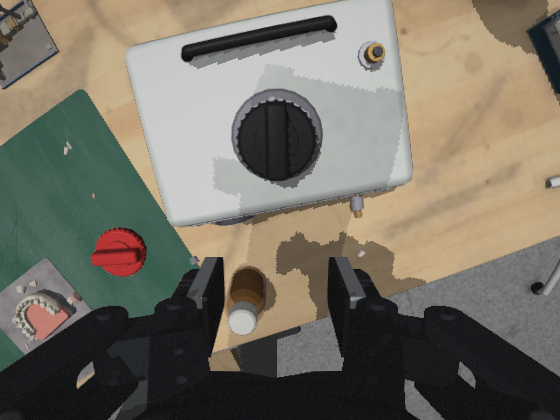

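The cap sits flat at (278,140), its disc top at 0.136 m, which is 2 mm drawn down. The bar stayed at -0.351 rad, the bottle at (245,300) still stands, and the gripper is clear.

```bash
python3 -c "
from bench import bot
print(bot.hand_in())"
```

```text
the job is handed in; nothing more can be done
None
```

I handed the job in at about 18.6 s: the filler cap is in the neck, drawn down to its stop with one ratchet click (read from the torque drop) and let go. The lugs dropped straight into the notches on the way down, so there was no search turn under pressure, and I moved nothing else.

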